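Top up the dish feeder by feel

TASK

Load the feeder and switch it on: lower the loose dish into the guide tower until you feel it resting on the pile, whose height you don't know, and only then let go; next set the steel follower weight, knob up, on top of it in the same way, and last push the feeder's slide switch fully over to on. Set both down gently: no dropping, and no hard pressing on the pile. Leave everything else on the bench where it is.

Things in the scene. Friction and masses are not known exactly. Their poses are not given: they have to be found in the camera images.
- feeder: White dish feeder, fixed, 150 mm (x) by 300 mm (y), deck 40 mm above the bench. Origin on its underside, axes: z up, y along it towards the switch. Guide tower at (0, -65), switch at y = +85 mm. In the tower is a pile of dishes like the loose one; its top lies 17 to 37 mm below the tower's rim, unknown each time. The pile rides on a soft spring: 1 mm per 1.5 N.
- tower_mouth (a point): Centre of the tower's mouth at rim level, 125 mm above the bench; axes as the feeder's. Four upright 8 mm steel posts with rounded tops stand on the diagonals of x and y, 65 mm between opposite posts. The +x and -x sides have 50 mm wide panels, 35 mm from the axis, tops 12 mm below the rim; the +y and -y sides are open (43 mm between posts) for the fingers.
- dish_centre (a point): Centre (half-way up) of the loose lidded amber dish, a disc of 60 mm diameter and 15 mm height, about 35 g, lying flat on the bench. z is its upright axis.
- weight_knob (a point): Centre of the knob of the loose steel follower weight, about 190 g: a flat disc, 60 mm diameter, 8 mm thick, with an upright round knob, 18 mm diameter and 30 mm tall, in the middle of its top. The point lies on the axis, 23 mm above the underside; the knob reaches 15 mm below and above it. z is its upright axis.
- switch_ridge (a point): Centre of the top of the slide switch's ridge; moves with the switch. The ridge is 4 mm thick (feeder x), 18 mm long (feeder y) and stands 6 mm above the deck, 150 mm from the tower axis. Axes as the feeder's; the switch slides towards +x.
- switch (a joint): Travel of the slide switch (m): 0 is off, 0.010 is fully on, at a stop. It slides towards feeder +x. A detent holds it at either end: it takes about 4 N to push it out of off, and past the middle it snaps over by itself.
- tube_rack: Bystander, loose: plastic tube rack with capped tubes, 70 x 130 mm, 91 mm tall; origin: centre of its underside
- big_dish: Bystander, loose: two large lidded amber dishes, joined, 90 mm across and 36 mm tall together (not part of the job); origin: centre of the underside
- reagent: Bystander, loose: brown reagent bottle, 64 mm across, 140 mm tall; origin: centre of the underside
- jar: Bystander, loose: jar, 56 mm across, 60 mm tall; origin: centre of the underside
- beaker: Bystander, loose: glass beaker, 60 mm across, 60 mm tall; origin: centre of the underside
- marker: Bystander, loose: marker pen lying flat, 135 mm long along its x, 15 mm thick; origin: its underside near the middle
- tip_box: Bystander, loose: box of pipette tips, 80 x 115 mm, 57 mm tall; origin: centre of the underside
Not all that is in view belongs to the job. Several things look just like the part that bears weight_knob: the one meant starts farthest to the robot's left.

How it is judged (in metres and radians):
On the way, in this order (a step that is already met when the one before it is completed fails the run):
1. the dish, still held, is resting on the pile in the tower (contact force between the fingers and dish above 0.5 N and contact force between dish and feeder above 0.3 N and horizontal distance between dish_centre and tower_mouth below 0.006 m and z of dish_centre in the frame of tower_mouth between -0.045 and -0.004 m and angle between dish_centre's own z axis and vertical below 0.06 rad), for 0.05 s.
2. the dish is released and lies flat on the pile (contact force between the fingers and dish below 0.05 N and contact force between dish and feeder above 0.05 N and linear speed of dish below 0.03 m/s and horizontal distance between dish_centre and tower_mouth below 0.006 m and z of dish_centre in the frame of tower_mouth between -0.045 and -0.004 m and angle between dish_centre's own z axis and vertical below 0.06 rad), for 0.2 s.
3. the follower weight, still held, is resting on the dish (contact force between the fingers and weight above 0.5 N and contact force between weight and dish above 0.3 N and horizontal distance between weight_knob and tower_mouth below 0.006 m and z of weight_knob in the frame of dish_centre between 0.027 and 0.034 m and angle between weight_knob's own z axis and vertical below 0.06 rad), for 0.05 s.
4. the follower weight is released and lies flat on the dish (contact force between the fingers and weight below 0.05 N and contact force between weight and dish above 0.3 N and linear speed of weight below 0.03 m/s and horizontal distance between weight_knob and tower_mouth below 0.006 m and z of weight_knob in the frame of dish_centre between 0.027 and 0.034 m and angle between weight_knob's own z axis and vertical below 0.06 rad), for 0.2 s.
5. the switch is fully on (value of joint switch above 0.0085 m and horizontal distance between weight_knob and tower_mouth below 0.006 m and z of weight_knob in the frame of dish_centre between 0.027 and 0.034 m and angle between weight_knob's own z axis and vertical below 0.06 rad), for 0.2 s.
At the end, for the whole second after the job is handed in: Dish and, on it, the weight (knob up, 27-34 mm from point to dish centre) lie flat within 0.06 rad in the tower, within 6 mm of its axis, dish centre 4-45 mm below the rim, released, slower than 0.03 m/s; switch beyond 8.5 of 10 mm (all of step 2 and all of step 5 and contact force between the fingers and weight below 0.05 N and contact force between weight and dish above 0.3 N and linear speed of weight below 0.03 m/s); the robot touches nothing.
It fails at once if the dish is dropped (moves faster than 0.3 m/s out of the fingers, a fall of some 5 mm) (contact force between the fingers and dish below 0.01 N and linear speed of dish above 0.3 m/s).
It fails at once if the follower weight is dropped (moves faster than 0.3 m/s out of the fingers, a fall of some 5 mm) (contact force between the fingers and weight below 0.01 N and linear speed of weight above 0.3 m/s).
It fails at once if the dish is pressed on the pile or feeder with more than 20 N (contact force between dish and feeder above 20 N).
It fails at once if the weight is pressed on the dish with more than 20 N (contact force between weight and dish above 20 N).
It fails at once if a bystander is moved by more than 30 mm (distance of any of tube_rack, big_dish, reagent, jar, beaker, marker, tip_box from where it was at the start of the episode above 0.03 m).
It also fails if it takes over 62 s, if anything falls off the work surface, if the arm or the gripper's body presses on something with over 40 N, if the wrist force passes 120 N, or if a joint passes its speed limit or range.

ROBOT

A 6-joint arm with a two-finger parallel gripper is mounted at the origin on the work surface. World frame = base frame: x ahead of the robot, y to its left, z up, the work surface at z = 0. Lengths are in mm, angles in rad, forces in N, time in s.
With the tool pointing down it reaches from about 275 to 750 mm from the base axis. Payload 10.2 kg.
Tool frame: the origin (TCP) lies on the centre line of the jaws, within the pads' length; the fingertips stand 8 mm ahead of it and the grasp point (between the pads) lies 11 mm behind it; z points along the fingers, y is the line along which they close (so a half turn about z gives the same grasp; the last joint's range is limited). The gripper opens to 85 mm and grips with 20 to 120 N. Pads are 22 mm wide; open, the fingers measure 114 mm over their backs; the gripper's body (76 mm by 85 mm) begins 54 mm behind the grasp point. The pads swing forward as they close: fully open they stand 13 mm farther back than shut.
Start: joints at [-1.341, 0.313, 1.498, -0, 1.331, -0.223], TCP at [229.668, -472.106, 239.294] pointing down, gripper open.
Joint ranges: [-2.94, 2.94], [-0.97, 2.17], [0.19, 2.56], [-1.23, 4.37], [0.02, 3.11], [-2.88, 2.88]. Speed limits (rad/s): [2.39, 2.39, 3.01, 3.14, 3.14, 3.14].

INTERFACE

Orientations are given as a rotation vector (axis times angle).
In Python, from plant import get_obs, grab_frame, get_calibration, close_job gives the robot as it stands.
- The arm moves only by the tool play_rows, never from a script. Its arguments are lists of equal length, an entry for each row: "claw": the opening, from 0 (shut) to 1 (fully open); "offset": the shift along the tool's x, y, z in mm, a list of three; "yaw": the turn about the tool's z in rad. A call has 1 to 20 rows; each row is the pose to reach, as a shift and turn from the pose commanded when the call began, along the tool's axes at that moment; what a row does not reach only later rows make up. A row lasts 1/12 s, in which the tool goes at most 41.7 mm and 7.16 degrees, less where a joint would pass 70% of its speed; a pose out of reach is approached as far as the arm can. A call with a gripper value outside its range is refused whole. The fingers move at their own pace and stop on an object; the grip force is fixed at half the most. Time passes only in rows, so rows that repeat a pose let the fingers close. It gives the time, the measured TCP pose, the force, the opening and the grip force at its end, in the units of the state.
- get_obs(): the state, without advancing time (a new reading comes with each control period).
- grab_frame(name): name is "side" or "top"; returns the picture (480x640x3 uint8, red, green, blue); there is no depth.
- get_calibration(name): a dict with "vertical_fov" (degrees; the focal length in pixels is half the picture's height over the tangent of half this angle, whatever the lens; pixels are square), "cx", "cy" (the principal point, pixels), "rvec" (rotation vector, rad) and "tvec" (3), from world to camera coordinates, as OpenCV has them. Camera axes: x right, y down, z forward; pixel columns grow to the right and rows downward; lengths in mm; the calibration is good to about 2 mm. A picture is of the moment at which its call begins. get_calibration takes no time and is no camera call.
- close_job(): hands the job in; it is judged then, once.
The state is a dict: "t": time; "joint_pos": joint angles; "joint_vel": joint speeds; "joint_torque": joint torques, N m; "ee_pos": TCP position; "tcp_rot": TCP orientation; "contact_force": force on the tool from outside, world axes, zero at the start; "moment": the same for the moment, N m; "grip_width": opening from 0.0 (shut) to 1.0 (fully open); "grip_force": force on a finger pad.
Only numpy, scipy, OpenCV 4.12 (cv2) and the standard library are available. Lean on these libraries where they do the work, as an engineer would, in place of code of your own. Each camera call takes 0.05 s, during which the arm holds its last target. There are 200 camera calls.

## Working session

There is one attempt and no reset: what is moved stays moved. The work goes in short steps, Python scripts to look and compute and a tool call to move; the robot and the scene stay as the last step left them, time stands still between calls to the robot, and variables do not carry over. Pictures are saved under pics/ and viewed, at most 13 in all, crops included, and the job is handed in when it is done.

Besides the shell and the picture viewer there is one more tool, called after "Emit:" as name(argument=value, ...) on one line, values as JSON. play_rows: Moves the arm, as the interface text tells. Its arguments: {"type":"object","properties":{"claw":{"type":"array"},"offset":{"type":"array"},"yaw":{"type":"array"}},"required":["claw","offset","yaw"]}

```bash
mkdir -p pics
cat > h.py <<'E'
import numpy as np, cv2
from plant import *
def cal(n):
    c=get_calibration(n); f=240/np.tan(np.radians(c["vertical_fov"])/2)
    K=np.array([[f,0,c["cx"]],[0,f,c["cy"]],[0,0,1]]); R=cv2.Rodrigues(np.array(c["rvec"],float))[0]; t=np.array(c["tvec"],float)
    return K,R,t
def ray(n,u,v):
    K,R,t=cal(n); d=R.T@np.linalg.inv(K)@[u,v,1]; return -R.T@t,d
def onz(n,u,v,z):
    o,d=ray(n,u,v); return (o+d*(z-o[2])/d[2]).round(1)
def proj(n,p):
    K,R,t=cal(n); q=K@(R@np.array(p,float)+t); return (q[:2]/q[2]).round(1)
def save(n,name):
    im=grab_frame(n); cv2.imwrite(f"pics/{name}.png",im[:,:,::-1]); return im
E
python3 - <<'E'
from h import *
for n in("top","side"):
    save(n,n+"0"); o,d=ray(n,320,240); print(n,o.round(),d.round(2),get_calibration(n))
o=get_obs();print(o)
E
```

```text
top [ 300.   39. 1551.] [ 0.18 -0.01 -0.98] {'vertical_fov': 49.87206491736003, 'cx': 322.2552745595792, 'cy': 236.06172595604107, 'rvec': array([ 2.12898459, -2.1267475 ,  0.21523804]), 'tvec': array([  19.84972924,  585.67934576, 1467.14322766])}
side [  302. -1070.   961.] [ 0.21  0.77 -0.61] {'vertical_fov': 44.88395204531959, 'cx': 312.04729197501103, 'cy': 239.65079548879197, 'rvec': array([ 2.20765538, -0.27063955,  0.13502098]), 'tvec': array([-552.68127218,  181.1492769 , 1349.51944557])}
{'t': 0.1, 'joint_pos': array([-1.34140773e+00,  3.13392892e-01,  1.49834934e+00,  1.30531938e-05,
        1.33099625e+00, -2.23413960e-01]), 'joint_vel': array([ 0.00111618, -0.0015317 , -0.00380203,  0.00143082, -0.00045457,
       -0.00017858]), 'joint_torque': array([ 3.29586714e-03, -4.12897468e+01, -2.60141498e+01, -2.14066563e-04,
        2.95606675e-03, -2.90946808e-06]), 'ee_pos': array([ 229.61613503, -471.88546274,  238.79731971]), 'tcp_rot': array([-3.06030531e+00, -7.04937926e-01, -1.45322553e-05]), 'contact_force': array([0.68864975, 0.25350951, 0.38959575]), 'moment': array([ 0.0062676 ,  0.01407333, -0.00791927]), 'grip_force': 0.0, 'grip_width': 0.9997065068560891}
```

View pics/top0.png

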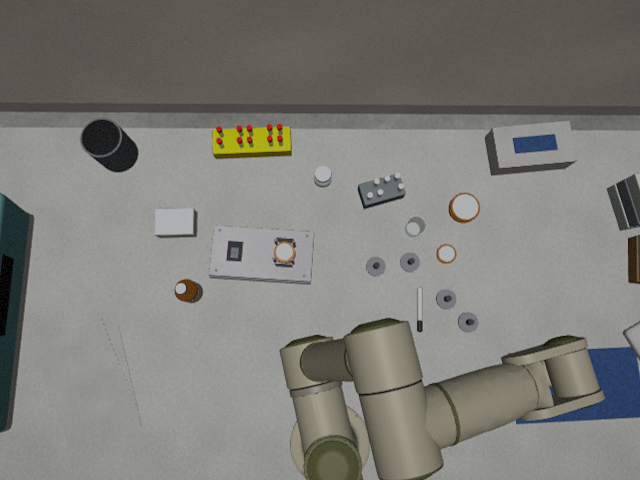

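View pics/side0.png

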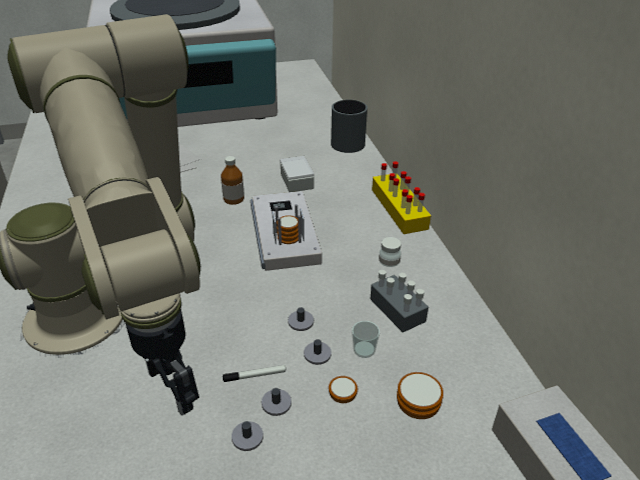

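Candidates in the top view:
- Weights at (375,266), (410,262), (446,299) and (468,322). The picture's left is the robot's left, so the one meant is (375,266).
- The loose dish at (446,253). The big dish at (464,207) is a bystander.
- Feeder tower at (284,252), switch at (234,251).

Next I check these in a crop and measure.

Run:
```python
from h import *
im=cv2.imread("pics/top0.png"); s=cv2.imread("pics/side0.png")
a=cv2.resize(im[215:295,200:330],None,fx=4.6,fy=4.6,interpolation=cv2.INTER_CUBIC)
b=cv2.resize(im[235:285,355:460],None,fx=4.6,fy=4.6,interpolation=cv2.INTER_CUBIC)
cv2.imwrite("pics/c1.png",np.vstack([a,np.pad(b,((0,0),(0,a.shape[1]-b.shape[1]),(0,0)))])[:600])
def blobs(n,img,name,m,lo=60,hi=9000,box=(0,0,640,480)):
    k,l,st,c=cv2.connectedComponentsWithStats(m.astype(np.uint8))
    for i in range(1,k):
        if lo<st[i,4]<hi and box[0]<c[i][0]<box[2] and box[1]<c[i][1]<box[3]: print(n,name,c[i].round(1),st[i])
for n,img in(("top",im),("side",s)):
    h=cv2.cvtColor(img,cv2.COLOR_BGR2HSV)
    blobs(n,img,"amber",(h[...,0]<18)&(h[...,1]>130)&(h[...,2]>80),20)
    g=img.astype(int); 
    dk=(g.max(2)<125)
    blobs(n,img,"dark",dk,30,1500,(200,220,490,340) if n=="top" else (200,180,360,460))
    blobs(n,img,"black",g.max(2)<60,8,1500,(200,220,490,340) if n=="top" else (200,180,360,460))
for n,u,v,z in(("top",375,266,8),("top",446,253,15),("top",284,252,125),("top",262,254,40),("side",300,321,8),("side",343,388,15),("top",234,251,40)): print(n,u,v,onz(n,u,v,z))
```

```text
top amber [238.7 127.6] [236 125   6   6  24]
top amber [249.  127.4] [247 125   5   6  23]
top amber [269.  126.4] [267 124   5   6  23]
top amber [279. 126.] [277 124   5   5  25]
top amber [218.5 128.4] [216 126   6   6  24]
top amber [279.2 137.3] [277 134   6   7  24]
top amber [239.  139.1] [237 136   5   7  21]
top amber [218.6 140.3] [216 138   6   6  23]
top amber [458.2 212.3] [449 194  31  28 126]
top amber [291.3 249.2] [285 241  10  17  30]
top amber [440.5 254.7] [437 244  13  19  37]
top amber [281.5 258.9] [274 251  17  12  34]
top amber [187.4 290.6] [175 280  21  21 226]
top dark [418.3 222.7] [408 217  17  16 115]
top dark [284.9 240.8] [274 237  22  11  95]
top dark [234.4 250.7] [226 241  17  21 300]
top dark [285.3 262.5] [272 252  24  16 124]
top dark [408.4 262.9] [400 254  19  18 158]
top dark [375.5 265.2] [366 257  19  19 148]
top dark [259.6 279.6] [209 275 102  10 339]
top dark [418.7 319.1] [417 289   6  44 102]
top dark [446.  300.1] [436 291  20  18 182]
top dark [467.1 321.6] [458 313  20  19 222]
top black [288.4 239.8] [285 239   7   3  16]
top blac
[... 1807 characters left out ...]
ack [300.2 316. ] [297 311   7  11  64]
side black [300.8 328.6] [291 326  20   5  27]
side black [317.  348.8] [314 343   7  12  66]
side black [317.1 361.7] [306 359  23   5  27]
side black [230.5 376.9] [223 373  17   9 114]
side black [275.7 398.1] [272 391   9  13  78]
side black [342.5 399.5] [330 394  26   9  52]
side black [276.5 412.8] [265 409  24   7  27]
side black [246.6 432.2] [242 426  10  12  85]
side black [247.7 448.4] [237 445  22   6  27]
top 375 266 [ 503.2 -139.1    8. ]
top 446 253 [ 542.2 -353.7   15. ]
top 284 252 [526.8 128.2 125. ]
top 262 254 [534.2 198.4  40. ]
side 300 321 [ 505.  -144.9    8. ]
side 343 388 [ 545.1 -356.1   15. ]
top 234 251 [543.  281.3  40. ]
```

View pics/c1.png

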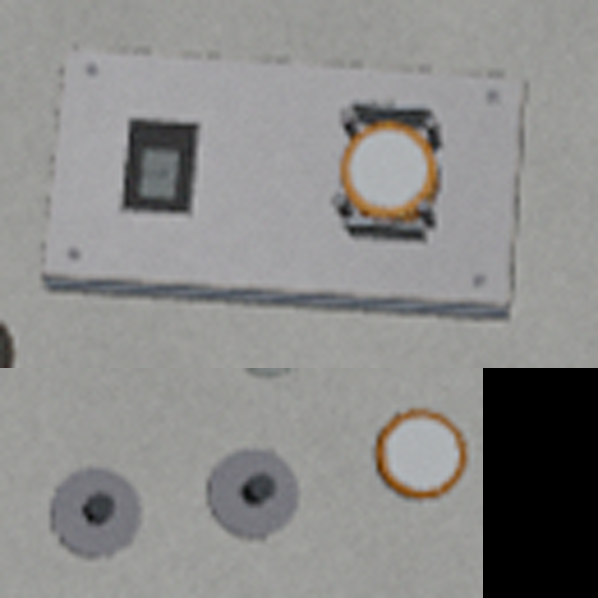

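The crop shows an isolated weight at (375,266), a lone dish at (446,253), the pile in the tower and the switch plate on the left. Next: lid centres from both views, and the feeder's direction.

```bash
cat >> h.py <<'E'
def lid(img,u,v,half=22):
    "subpixel centre of bright lid disc around pixel (BGR)"
    h=cv2.cvtColor(img,cv2.COLOR_BGR2HSV); g=img.astype(int)
    m=((g.min(2)>150)).astype(np.uint8); k,l,st,c=cv2.connectedComponentsWithStats(m,connectivity=4)
    i=l[int(v),int(u)]; return c[i],st[i]
def tri(pt,ps):
    (o1,d1),(o2,d2)=ray("top",*pt),ray("side",*ps); s=np.linalg.lstsq(np.c_[d1,-d2],o2-o1,rcond=None)[0]
    a,b=o1+s[0]*d1,o2+s[1]*d2; return ((a+b)/2).round(1),np.linalg.norm(a-b).round(1)
E
python3 - <<'E'
from h import *
from scipy.spatial.transform import Rotation as Ro
im=cv2.imread("pics/top0.png"); s=cv2.imread("pics/side0.png")
for (a,b) in(((284,252),(289,222)),((446,253),(343,388))):
    p,q=lid(im,*a),lid(s,*b); print(p,q,tri(p[0],q[0]))
print("knob/weights", tri((374.6,266.2),(300.3,314)))
# disc by grey mask around left weight
for n,img,u,v in(("top",im,375,266),("side",s,300,322)):
    h=cv2.cvtColor(img,cv2.COLOR_BGR2HSV); g=img.astype(int); print(n,img[v-3,u-7],img[v+16,u+16],img[v,u+8])
# deck edge lines: front edge side of deck (dark strip)
g=im.astype(int).max(2); pts=[]
for u in range(215,305):
    col=g[268:290,u]; d=np.diff(col); pts.append((u,268+np.argmin(d)+.5))
l=cv2.fitLine(np.array(pts,np.float32),cv2.DIST_HUBER,0,.01,.01).ravel(); print(l)
f=lambda u:l[3]+(u-l[2])*l[1]/l[0]
A,B=onz("top",215,f(215),40),onz("top",305,f(305),40); print(A,B,"feeder y dir",(A-B)/np.linalg.norm(A-B))
print(Ro.from_rotvec(get_obs()["tcp_rot"]).as_matrix().round(3))
E
```

```text
(array([283.94660194, 251.35436893]), array([276, 244,  17,  16, 206], dtype=int32)) (array([288.17647059, 221.375     ]), array([281, 217,  16,  10, 136], dtype=int32)) (array([536.3, 130.3,  91.7]), np.float64(4.6))
(array([446.33513514, 253.15135135]), array([439, 246,  16,  15, 185], dtype=int32)) (array([342.8       , 386.82352941]), array([332, 378,  23,  19, 340], dtype=int32)) (array([ 543.2, -354.6,   16.7]), np.float64(3.6))
knob/weights (array([ 504.3, -136.6,   21.5]), np.float64(7.0))
top [125 120 120] [155 158 158] [125 120 120]
side [129 123 119] [165 171 166] [129 122 119]
[9.9809259e-01 6.1734628e-02 2.5739999e+02 2.7770001e+02]
[471.5 334.5  40. ] [455.5  70.9  40. ] feeder y dir [0.06058652 0.99816295 0.        ]
[[ 0.899  0.437 -0.   ]
 [ 0.437 -0.899  0.001]
 [ 0.    -0.001 -1.   ]]
```

Emit:
play_rows(claw=[1,1,1,1,1,1,1,1,1,1,1,1,1,1,1], offset=[[333,32,120],[333,32,120],[333,32,120],[333,32,120],[333,32,120],[333,32,120],[333,32,120],[333,32,120],[333,32,120],[333,32,120],[333,32,120],[333,32,120],[333,32,120],[333,32,120],[333,32,120]], yaw=[0.513,0.513,0.513,0.513,0.513,0.513,0.513,0.513,0.513,0.513,0.513,0.513,0.513,0.513,0.513])

```text
t: 1.35
ee_pos: [542.5, -355.9, 119.9]
tcp_rot: [3.14, -0.097, 0.001]
contact_force: [0.5, -0.2, 0.8]
grip_width: 1.003
grip_force: 0.0
```

Run:
```python
from h import *
s=save("side","s1"); c=s[250:430,240:440,::-1]; cv2.imwrite("pics/s1c.png",cv2.resize(c,None,fx=3.3,fy=3.3,interpolation=cv2.INTER_CUBIC))
print(proj("side",[542.5,-355.9,119.9]),proj("side",[542.5,-355.9,15]))
```

```text
[343.5 352.8] [341.7 388.2]
```

View pics/s1c.png

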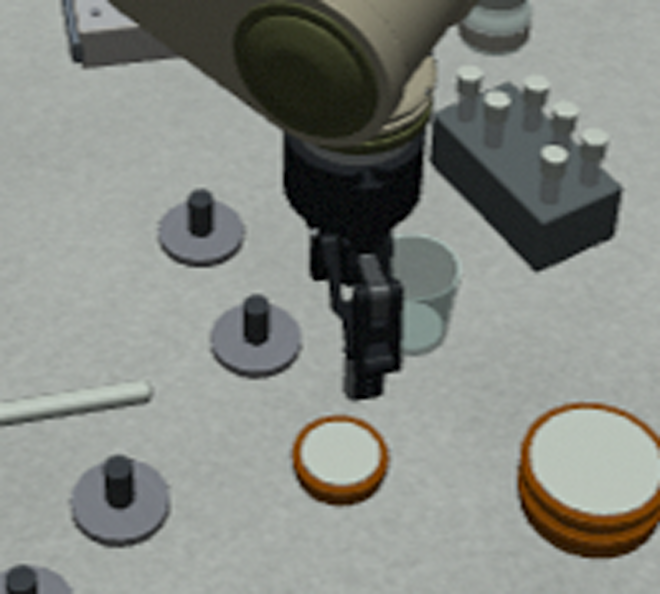

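Near finger's tip shows at about (350,370), the dish lid at (343,387). I check that offset against the projection.

Run:
```python
from h import *
for y in(-398,-413):
  for z in (112,125): print(y,z,proj("side",[542.5,y,z]))
print(onz("side",342.8,386.8,15),onz("top",446.34,253.15,15))
```

```text
-398 112 [349.8 372.5]
-398 125 [350.  367.8]
-413 112 [352.1 378.7]
-413 125 [352.4 374.1]
[ 545.5 -353.1   15. ] [ 541.7 -354.7   15. ]
```

Emit:
play_rows(claw=[0.84,0.84,0.84,0.84,0.84,0.84,0.84,0.84,0.84,0.84], offset=[[1,-2,35],[1,-2,70],[1,-2,90],[1,-2,98],[1,-2,103],[1,-2,107],[1,-2,110],[1,-2,112],[1,-2,112],[1,-2,112]], yaw=[0,0,0,0,0,0,0,0,0,0])

```text
t: 2.23
ee_pos: [544.5, -353.5, 8.0]
tcp_rot: [3.139, -0.095, 0.001]
contact_force: [0.6, 0.5, 0.0]
grip_width: 0.839
grip_force: 0.0
```

Emit:
play_rows(claw=[0.84,0.84,0.8,0.75,0.7,0.65,0.6,0.6,0.6,0.6], offset=[[0,0,2],[0,0,3],[0,0,3],[0,0,3],[0,0,3],[0,0,3],[0,0,3],[0,0,3],[0,0,3],[0,0,3]], yaw=[0,0,0,0,0,0,0,0,0,0])

```text
t: 3.07
ee_pos: [544.5, -353.5, 5.0]
tcp_rot: [3.139, -0.095, 0.001]
contact_force: [-0.3, 0.5, 4.5]
grip_width: 0.676
grip_force: 64.3
```

Emit:
play_rows(claw=[0.6,0.6,0.6,0.6,0.6,0.6,0.6,0.6,0.6,0.6,0.6,0.6,0.6,0.6,0.6,0.6,0.6,0.6,0.6,0.6], offset=[[0,0,-10],[0,0,-30],[0,0,-60],[0,0,-90],[0,0,-120],[0,0,-150],[-3,-30,-180],[-6,-65,-195],[-9,-105,-195],[-12,-145,-195],[-15,-185,-195],[-18,-225,-195],[-21,-265,-195],[-24,-305,-195],[-27,-345,-195],[-30,-385,-195],[-33,-420,-195],[-35,-450,-195],[-37,-470,-195],[-38,-482,-195]], yaw=[0,0,0,0,0,0,0,0,0,0,0,0,0,0,0,0,0,0,0,0])

```text
t: 4.73
ee_pos: [534.8, 132.4, 199.7]
tcp_rot: [-3.14, 0.091, -0.0]
contact_force: [-0.2, -0.0, -0.2]
grip_width: 0.678
grip_force: 64.1
```

Run:
```python
from h import *
t=save("top","t2"); s=save("side","s2")
o=get_obs(); print(o["ee_pos"].round(1),o["contact_force"].round(1),o["grip_width"],o["joint_pos"].round(2))
a=cv2.resize(s[120:280,230:370],None,fx=3.7,fy=3.7,interpolation=cv2.INTER_CUBIC)
cv2.imwrite("pics/s2c.png",a[:,:,::-1])
```

```text
[535.1 131.3 199.5] [ 0.3 -0.1 -0.1] 0.6755276303370781 [0.03 0.4  1.48 0.   1.26 1.66]
```

View pics/s2c.png

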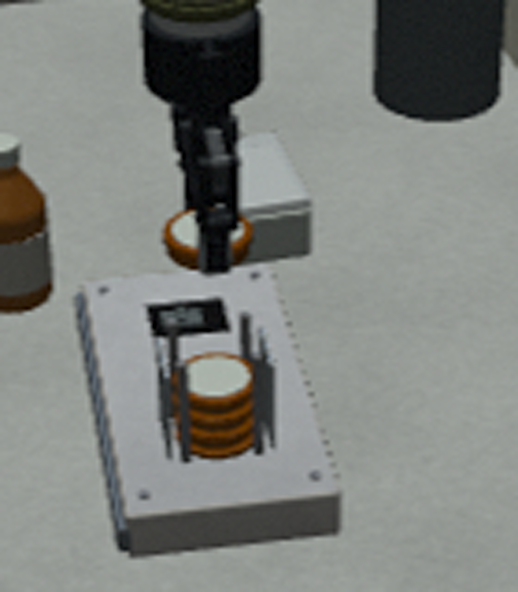

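The held dish sits level at about (286,184) and the pile lid at (288,221); one tower panel post pair stands each side. I compare projections for a relative correction.

Run:
```python
from h import *
s=cv2.imread("pics/s2.png"); h=cv2.cvtColor(s,cv2.COLOR_BGR2HSV)
m=(h[...,0]<20)&(h[...,1]>110)&(h[...,2]>50)
m[:, :268]=0; m[:,310:]=0
for a,b in((172,198),(200,250)):
    y,x=np.nonzero(m[a:b]); print("amber",x.min(),x.max(),(x.min()+x.max())/2,y.min()+a,y.max()+a)
print("proj held",proj("side",[535.1,131.3,202]),proj("side",[535.1,131.3,209.5]))
p=lid(s,288,222); print(p)
for z in(90,95,100): print(z,onz("side",*p[0],z),onz("top",283.95,251.35,z))
# rows amber pile extents
for a in range(216,246,3): 
    x=np.nonzero(m[a])[0]; print(a,x.min() if len(x) else 0,x.max() if len(x) else 0)
# deck corner check: project nominal feeder from tower guess
ey=np.array([.0606,.998,0]);ex=np.array([.998,-.0606,0]);T=np.array([536,130,0])
for X,Y in((-75,-85),(75,-85),(-75,215),(75,215)): 
    P=T+ex*X+ey*Y+[0,0,40]; print(X,Y,"side",proj("side",P),"top",proj("top",P))
for X,Y in((23,23),(23,-23),(-23,23),(-23,-23)):
    P=T+ex*X*1.13+ey*Y*1.13+[0,0,125]; print("post",X,Y,proj("side",P),(proj("side",P)-[230,120])*3.7,proj("top",P),(proj("top",P)-[200,215])*4.6)
```

```text
amber 274 297 285.5 177 192
amber 276 298 287.0 216 243
proj held [285.6 184.9] [285.5 182.3]
(array([288.2734375, 221.3359375]), array([281, 217,  16,  10, 128], dtype=int32))
90 [539.4 133.   90. ] [534.2 130.6  90. ]
95 [538.  126.1  95. ] [533.4 130.3  95. ]
100 [536.6 119.2 100. ] [532.6 129.9 100. ]
216 283 293
219 297 298
222 276 298
225 277 297
228 277 297
231 277 297
234 278 298
237 278 298
240 281 297
243 284 291
-75 -85 side [263.1 261.1] top [312.2 280.5]
75 -85 side [322.  254.3] top [315.4 230.4]
-75 215 side [251.1 196.6] top [210.1 274.2]
75 215 side [302.  191.5] top [215.1 224.2]
post 23 23 [295.4 204.3] [241.98 311.91] [274.9 239. ] [344.54 110.4 ]
post 23 -23 [298.7 215.7] [254.19 354.09] [293.3 240.2] [429.18 115.92]
post -23 23 [275.4 206.4] [167.98 319.68] [273.4 257.3] [337.64 194.58]
post -23 -23 [278.2 217.8] [178.34 361.86] [292.  258.5] [423.2 200.1]
```

Emit:
play_rows(claw=[0.6,0.6,0.6,0.6,0.6], offset=[[2,0.5,25],[2,0.5,45],[2,0.5,58],[2,0.5,61],[2,0.5,61]], yaw=[0,0,0,0,0])

```text
t: 5.25
ee_pos: [537.2, 128.4, 137.9]
tcp_rot: [3.14, -0.097, -0.002]
contact_force: [0.5, 0.4, 0.5]
grip_width: 0.676
grip_force: 64.1
```

Run:
```python
from h import *
t=save("top","t3"); s=save("side","s3")
o=get_obs(); print(o["ee_pos"].round(1),o["contact_force"].round(1),o["tcp_rot"].round(3))
a=cv2.resize(s[180:255,255:325],None,fx=7,fy=7,interpolation=cv2.INTER_CUBIC)
cv2.imwrite("pics/s3c.png",a[:,:,::-1])
```

```text
[537.9 128.8 139.3] [-0.3 -0.  -0.9] [ 3.14e+00 -9.60e-02  2.00e-03]
```

View pics/s3c.png

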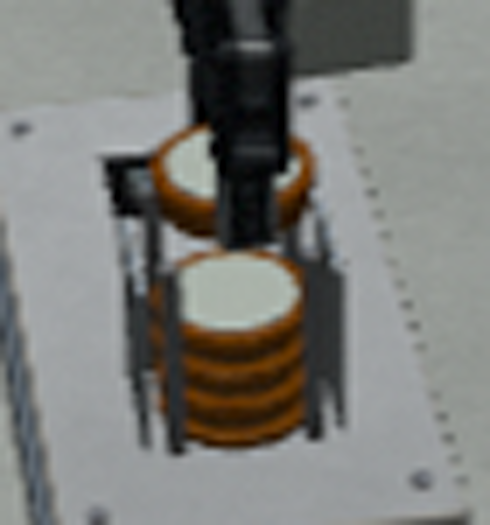

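Held dish centred at crop (232,185), tower axis at about (234,·), so aligned within 1 mm. Lower into the mouth, watching the force.

Emit:
play_rows(claw=[0.6,0.6,0.6,0.6,0.6,0.6,0.6,0.6], offset=[[0,-1,3],[0,-1,5],[0,-1,7],[0,-1,9],[0,-1,11],[0,-1,13],[0,-1,14],[0,-1,14]], yaw=[0,0,0,0,0,0,0,0])

```text
t: 6.02
ee_pos: [537.2, 130.5, 124.0]
tcp_rot: [3.14, -0.094, -0.001]
contact_force: [-0.7, -0.0, -0.7]
grip_width: 0.675
grip_force: 64.1
```

Emit:
play_rows(claw=[0.6,0.6,0.6,0.6,0.6,0.6,0.6], offset=[[0,0,2],[0,0,4],[0,0,6],[0,0,8],[0,0,10],[0,0,10],[0,0,10]], yaw=[0,0,0,0,0,0,0])

```text
t: 6.6
ee_pos: [537.3, 130.5, 114.2]
tcp_rot: [-3.14, 0.095, 0.0]
contact_force: [-0.5, 0.8, -0.0]
grip_width: 0.675
grip_force: 64.1
```

Emit:
play_rows(claw=[0.6,0.6,0.6,0.6,0.6], offset=[[0,0,1.5],[0,0,3],[0,0,4.5],[0,0,6],[0,0,6]], yaw=[0,0,0,0,0])

```text
t: 7.02
ee_pos: [537.2, 130.5, 107.9]
tcp_rot: [3.14, -0.095, -0.001]
contact_force: [0.2, -0.1, -0.3]
grip_width: 0.675
grip_force: 64.1
```

Emit:
play_rows(claw=[0.6,0.6,0.6,0.6,0.6], offset=[[0,0,1.5],[0,0,3],[0,0,4],[0,0,4],[0,0,4]], yaw=[0,0,0,0,0])

```text
t: 7.43
ee_pos: [537.3, 130.5, 104.2]
tcp_rot: [-3.14, 0.095, 0.0]
contact_force: [-0.3, -0.5, -0.4]
grip_width: 0.677
grip_force: 64.1
```

Emit:
play_rows(claw=[0.6,0.6,0.6,0.6], offset=[[0,0,1.5],[0,0,3],[0,0,3],[0,0,3]], yaw=[0,0,0,0])

```text
t: 7.77
ee_pos: [537.3, 130.5, 101.2]
tcp_rot: [3.14, -0.095, -0.0]
contact_force: [0.1, 0.0, -0.9]
grip_width: 0.676
grip_force: 64.1
```

Emit:
play_rows(claw=[0.6,0.6,0.6,0.6], offset=[[0,0,1.5],[0,0,3],[0,0,3],[0,0,3]], yaw=[0,0,0,0])

```text
t: 8.1
ee_pos: [537.3, 130.5, 98.2]
tcp_rot: [3.14, -0.095, -0.0]
contact_force: [0.2, 0.1, -0.6]
grip_width: 0.678
grip_force: 64.1
```

Emit:
play_rows(claw=[0.6,0.6,0.6,0.6], offset=[[0,0,1],[0,0,2],[0,0,2],[0,0,2]], yaw=[0,0,0,0])

```text
t: 8.43
ee_pos: [537.3, 130.5, 96.3]
tcp_rot: [3.14, -0.095, -0.0]
contact_force: [0.3, -0.1, 0.1]
grip_width: 0.673
grip_force: 64.1
```

Emit:
play_rows(claw=[0.6,0.6,0.6,0.6], offset=[[0,0,1],[0,0,2],[0,0,2],[0,0,2]], yaw=[0,0,0,0])

```text
t: 8.77
ee_pos: [537.4, 130.5, 94.4]
tcp_rot: [-3.14, 0.094, -0.0]
contact_force: [0.5, -0.5, 0.5]
grip_width: 0.674
grip_force: 64.1
```

Emit:
play_rows(claw=[0.6,0.6,0.6], offset=[[0,0,1],[0,0,1.5],[0,0,1.5]], yaw=[0,0,0])

```text
t: 9.02
ee_pos: [537.4, 130.5, 92.9]
tcp_rot: [3.14, -0.095, 0.001]
contact_force: [0.2, -0.0, 2.3]
grip_width: 0.679
grip_force: 64.2
```

Run:
```python
from h import *
for i in range(4):
    grab_frame("side"); o=get_obs(); print(o["contact_force"].round(2),o["ee_pos"].round(1))
```

```text
[ 0.57 -0.17  2.89] [537.5 130.5  93. ]
[-0.04 -0.69  2.28] [537.4 130.5  93. ]
[-0.2  -0.93  3.77] [537.4 130.5  93. ]
[-0.37  0.91  3.44] [537.4 130.5  92.9]
```

Contact is felt at about 3 N. I ease back 1 mm and release slowly.

Emit:
play_rows(claw=[0.6,0.6,0.66,0.69,0.72,0.75,0.78,0.8,0.8,0.8], offset=[[0,0,-1],[0,0,-1],[0,0,-1],[0,0,-1],[0,0,-1],[0,0,-1],[0,0,-1],[0,0,-1],[0,0,-1],[0,0,-1]], yaw=[0,0,0,0,0,0,0,0,0,0])

```text
t: 10.05
ee_pos: [537.3, 130.5, 93.8]
tcp_rot: [-3.14, 0.095, 0.0]
contact_force: [-1.7, -0.7, -0.3]
grip_width: 0.802
grip_force: 0.0
```

Emit:
play_rows(claw=[0.82,0.82,0.82,0.82,0.82,0.82,0.82,0.82], offset=[[0,0,-3],[0,0,-8],[0,0,-16],[0,0,-30],[0,0,-50],[0,0,-80],[0,0,-110],[0,0,-110]], yaw=[0,0,0,0,0,0,0,0])

```text
t: 10.72
ee_pos: [539.4, 130.7, 210.5]
tcp_rot: [-3.139, 0.094, -0.017]
contact_force: [0.4, 0.8, 1.2]
grip_width: 0.821
grip_force: 0.0
```

Run:
```python
from h import *
for n,im,b in(("top",cv2.imread("pics/top0.png"),(360,250,392,282)),("side",cv2.imread("pics/side0.png"),(283,300,320,336))):
    g=im.astype(int); m=((g[...,0]-g[...,2]>=3)|(g.max(2)<110)).astype(np.uint8); z=np.zeros_like(m); z[b[1]:b[3],b[0]:b[2]]=m[b[1]:b[3],b[0]:b[2]]
    k,l,st,c=cv2.connectedComponentsWithStats(z,connectivity=4); i=1+np.argmax(st[1:,4]); s=st[i]; print(n,c[i],s, onz(n,s[0]+s[2]/2-.5,s[1]+s[3]/2-.5,6 if n=="top" else 6))
    # knob
print("side knob x", onz("side",300.2,314,25), onz("top",374.5,265.9,38))
y=cv2.imread("pics/side0.png")[:, :, :]; 
o=get_obs(); print(o["ee_pos"].round(1))
s=save("side","s4"); print(lid(s,288,214),lid(s,288,217))
```

```text
top [375.23875433 265.89619377] [366 257  20  19 289] [ 503.5 -140.8    6. ]
side [300.54366812 319.52838428] [288 307  26  24 458] [ 508.4 -135.4    6. ]
side knob x [ 506.9 -139.8   25. ] [ 499.6 -134.1   38. ]
[539.4 130.7 210.5]
(array([287.96296296, 216.71851852]), array([280, 212,  17,  10, 135], dtype=int32)) (array([287.96296296, 216.71851852]), array([280, 212,  17,  10, 135], dtype=int32))
```

Emit:
play_rows(claw=[0.6,0.6,0.6,0.6,0.6,0.6,0.6,0.6,0.6,0.6,0.6,0.6,0.6,0.6], offset=[[-2,20,0],[-4,55,0],[-6,95,0],[-8,135,20],[-10,175,45],[-12,215,70],[-14,245,95],[-16,265,115],[-16,271,120],[-16,271,120],[-16,271,120],[-16,271,120],[-16,271,120],[-16,271,120]], yaw=[0,0,0,0,0,0,0,0,0,0,0,0,0,0])

```text
t: 11.93
ee_pos: [505.6, -138.2, 84.7]
tcp_rot: [3.14, -0.092, 0.002]
contact_force: [-0.2, -0.3, 0.2]
grip_width: 0.598
grip_force: 0.0
```

Run:
```python
from h import *
s=save("side","s5"); o=get_obs(); p=o["ee_pos"]; print(p.round(1),o["contact_force"].round(1))
a=cv2.resize(s[240:350,250:360],None,fx=5,fy=5,interpolation=cv2.INTER_CUBIC)
cv2.imwrite("pics/s5c.png",a[:,:,::-1])
for dy in(-35,-26,26,35): print(dy,(proj("side",p+[0,dy,0])-[250,240])*5)
```

```text
[ 505.5 -138.3   84.5] [-0.   0.2  0.1]
-35 [263.5 325. ]
-26 [259. 311.]
26 [232.5 233.5]
35 [228. 221.]
```

View pics/s5c.png

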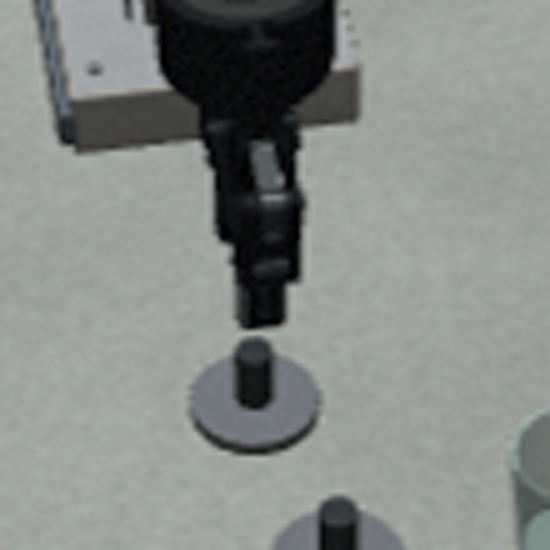

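Finger at crop (262,300), knob at (255,372). The knob lies about 3 mm farther in +x, so I correct, descend and grip.

Emit:
play_rows(claw=[0.6,0.6,0.6,0.6,0.6,0.6,0.5,0.4,0.3,0.22,0.15,0.1,0.1,0.1,0.1], offset=[[2.7,0,20],[2.7,0,40],[2.7,0,52],[2.7,0,58],[2.7,0,60],[2.7,0,60],[2.7,0,60],[2.7,0,60],[2.7,0,60],[2.7,0,60],[2.7,0,60],[2.7,0,60],[2.7,0,60],[2.7,0,60],[2.7,0,60]], yaw=[0,0,0,0,0,0,0,0,0,0,0,0,0,0,0])

```text
t: 13.23
ee_pos: [508.0, -139.3, 24.4]
tcp_rot: [3.14, -0.094, 0.001]
contact_force: [-1.1, 1.5, 5.0]
grip_width: 0.186
grip_force: 58.4
```

Emit:
play_rows(claw=[0.1,0.1,0.1,0.1,0.1,0.1,0.1,0.1,0.1,0.1,0.1,0.1,0.1,0.1,0.1,0.1], offset=[[0,0,-8],[0,0,-25],[0,0,-50],[0,0,-80],[0,0,-110],[1,-15,-135],[3,-45,-150],[4,-80,-150],[6,-120,-150],[8,-160,-150],[10,-200,-150],[11,-235,-150],[12,-258,-150],[13,-268,-150],[13,-271,-150],[13,-271,-150]], yaw=[0,0,0,0,0,0,0,0,0,0,0,0,0,0,0,0])

```text
t: 14.57
ee_pos: [536.9, 130.4, 173.9]
tcp_rot: [3.14, -0.094, -0.0]
contact_force: [0.5, -0.9, -1.2]
grip_width: 0.187
grip_force: 58.7
```

Emit:
play_rows(claw=[0.1,0.1,0.1,0.1], offset=[[0,0,5],[0,0,8],[0,0,8],[0,0,8]], yaw=[0,0,0,0])

```text
t: 14.9
ee_pos: [537.0, 129.7, 165.5]
tcp_rot: [3.14, -0.096, -0.001]
contact_force: [0.3, -0.7, -2.7]
grip_width: 0.187
grip_force: 58.7
```

Run:
```python
from h import *
s=save("side","s6"); o=get_obs(); p=o["ee_pos"]; print(p.round(1),o["contact_force"].round(2),o["grip_width"].round(3))
a=cv2.resize(s[170:255,245:335],None,fx=6.5,fy=6.5,interpolation=cv2.INTER_CUBIC)
cv2.imwrite("pics/s6c.png",a[:,:,::-1])
print((proj("side",p+[0,0,-16])-[245,170])*6.5, (proj("side",[537.4,130.4,100])-[245,170])*6.5)
```

```text
Traceback (most recent call last):
AttributeError: 'float' object has no attribute 'round'
```

Run:
```python
from h import *
s=cv2.imread("pics/s6.png")[:,:,::-1]; o=get_obs(); p=o["ee_pos"]; print(p.round(1),o["contact_force"].round(2))
a=cv2.resize(s[170:255,245:335],None,fx=6.5,fy=6.5,interpolation=cv2.INTER_CUBIC)
cv2.imwrite("pics/s6c.png",a[:,:,::-1])
print((proj("side",p+[0,0,-16])-[245,170])*6.5, (proj("side",[537.4,130.4,100])-[245,170])*6.5)
```

```text
[537.1 129.9 165.7] [-0.02 -0.02 -0.95]
[273.65 213.2 ] [276.9 317.2]
```

View pics/s6c.png

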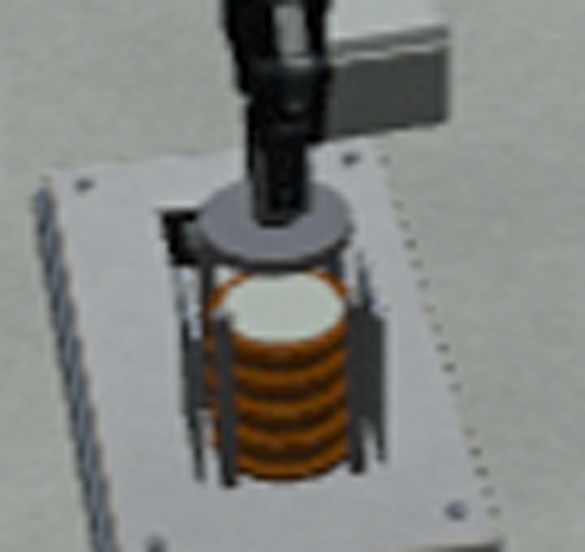

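Weight disc centred at crop (276,222), dish lid at (282,307) and the post mean agrees, so I shift about 1.5 mm in +x and lower.

Emit:
play_rows(claw=[0.1,0.1,0.1,0.1,0.1,0.1,0.1,0.1,0.1,0.1,0.1], offset=[[1.5,0,4],[1.5,0,8],[1.5,0,12],[1.5,0,14.5],[1.5,0,17],[1.5,0,19.5],[1.5,0,22],[1.5,0,24],[1.5,0,26],[1.5,0,26],[1.5,0,26]], yaw=[0,0,0,0,0,0,0,0,0,0,0])

```text
t: 15.87
ee_pos: [538.5, 130.5, 139.8]
tcp_rot: [3.14, -0.094, -0.0]
contact_force: [-0.5, 0.5, -1.6]
grip_width: 0.185
grip_force: 58.7
```

Run:
```python
from h import *
for i in range(4):
    grab_frame("side"); o=get_obs(); print(o["contact_force"].round(2),o["ee_pos"].round(1),o["moment"].round(2))
```

```text
[-0.54  0.26 -1.02] [538.6 130.5 139.9] [ 0.01 -0.04 -0.01]
[ 0.08 -0.14 -1.22] [538.6 130.5 139.9] [ 0.02  0.03 -0.01]
[-0.06  0.12 -0.74] [538.6 130.5 140. ] [ 0.04  0.02 -0.  ]
[ 0.35 -0.96 -0.9 ] [538.6 130.5 139.9] [-0.06  0.03  0.03]
```

Emit:
play_rows(claw=[0.1,0.1,0.1,0.1,0.1,0.1], offset=[[0,0,1.5],[0,0,3],[0,0,4.5],[0,0,6],[0,0,6],[0,0,6]], yaw=[0,0,0,0,0,0])

```text
t: 16.57
ee_pos: [538.5, 130.5, 133.7]
tcp_rot: [3.14, -0.095, -0.0]
contact_force: [1.0, 0.0, -2.1]
grip_width: 0.184
grip_force: 58.7
```

Emit:
play_rows(claw=[0.1,0.1,0.1,0.1], offset=[[0,0,1],[0,0,2],[0,0,2],[0,0,2]], yaw=[0,0,0,0])

```text
t: 16.9
ee_pos: [538.5, 130.4, 131.7]
tcp_rot: [3.14, -0.095, -0.0]
contact_force: [0.5, -0.4, -1.4]
grip_width: 0.186
grip_force: 58.7
```

Emit:
play_rows(claw=[0.1,0.1,0.1,0.1], offset=[[0,0,1],[0,0,2],[0,0,2],[0,0,2]], yaw=[0,0,0,0])

```text
t: 17.23
ee_pos: [538.5, 130.5, 129.7]
tcp_rot: [-3.14, 0.095, 0.0]
contact_force: [-0.2, -1.2, -1.3]
grip_width: 0.188
grip_force: 58.7
```

Emit:
play_rows(claw=[0.1,0.1,0.1,0.1], offset=[[0,0,1],[0,0,2],[0,0,2],[0,0,2]], yaw=[0,0,0,0])

```text
t: 17.57
ee_pos: [538.6, 130.4, 127.9]
tcp_rot: [3.14, -0.095, 0.001]
contact_force: [-0.6, 0.5, -0.1]
grip_width: 0.186
grip_force: 58.8
```

Run:
```python
from h import *
for i in range(4):
    grab_frame("side"); o=get_obs(); print(o["contact_force"].round(2),o["ee_pos"].round(1))
```

```text
[0.8  0.46 0.11] [538.6 130.4 128. ]
[-0.16  0.35  1.09] [538.6 130.5 127.9]
[-0.83  0.32  0.87] [538.6 130.4 127.9]
[-0.47  0.38  0.09] [538.6 130.4 127.9]
```

Emit:
play_rows(claw=[0.1,0.1,0.1], offset=[[0,0,1],[0,0,1],[0,0,1]], yaw=[0,0,0])

```text
t: 18.02
ee_pos: [538.6, 130.4, 126.9]
tcp_rot: [3.14, -0.095, 0.001]
contact_force: [0.9, -0.3, 2.2]
grip_width: 0.181
grip_force: 58.8
```

Run:
```python
from h import *
for i in range(4):
    grab_frame("side"); o=get_obs(); print(o["contact_force"].round(2),o["ee_pos"].round(1))
```

```text
[ 0.29 -0.39  2.28] [538.6 130.4 126.9]
[-0.06 -0.4   1.77] [538.6 130.5 127. ]
[ 0.35 -0.32  1.45] [538.6 130.5 126.9]
[-0.7  -0.41  1.32] [538.6 130.4 126.9]
```

Rising with depth, so contact is confirmed (about 3 N). Release slowly.

Emit:
play_rows(claw=[0.17,0.19,0.21,0.23,0.26,0.3,0.34,0.36,0.36,0.36,0.36], offset=[[0,0,0],[0,0,0],[0,0,0],[0,0,0],[0,0,0],[0,0,0],[0,0,0],[0,0,0],[0,0,0],[0,0,0],[0,0,0]], yaw=[0,0,0,0,0,0,0,0,0,0,0])

```text
t: 19.13
ee_pos: [538.5, 130.5, 126.8]
tcp_rot: [-3.14, 0.095, -0.0]
contact_force: [0.7, -0.9, 0.3]
grip_width: 0.358
grip_force: 0.0
```

Emit:
play_rows(claw=[0.38,0.38,0.38,0.38,0.38,0.38,0.38,0.38], offset=[[0,0,-5],[0,0,-12],[0,0,-25],[0,0,-40],[0,0,-60],[0,0,-70],[0,0,-70],[0,0,-70]], yaw=[0,0,0,0,0,0,0,0])

```text
t: 19.8
ee_pos: [538.5, 130.5, 196.8]
tcp_rot: [-3.14, 0.095, -0.001]
contact_force: [0.5, -0.6, -0.6]
grip_width: 0.38
grip_force: 0.0
```

Run:
```python
from h import *
s=save("side","s7"); t=save("top","t7"); o=get_obs(); print(o["ee_pos"].round(1),o["contact_force"].round(2))
a=cv2.resize(s[165:265,240:330],None,fx=5.5,fy=5.5,interpolation=cv2.INTER_CUBIC)
cv2.imwrite("pics/s7c.png",a[:,:,::-1])
```

```text
[538.1 130.4 195.8] [-0.91 -0.04 -0.38]
```

View pics/s7c.png

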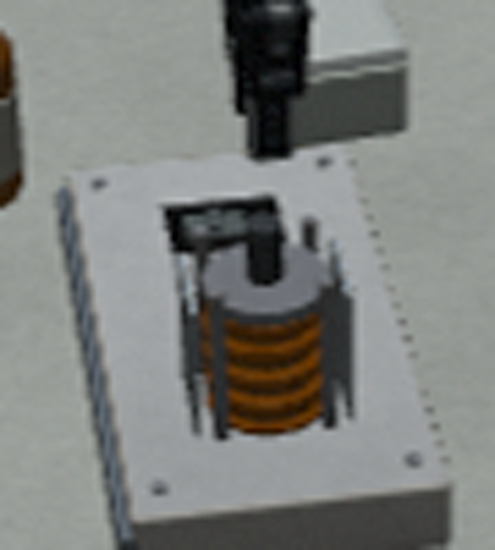

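Weight sits level on the dish, crop (265,285). Now the switch: move beyond it on the -x side, fingers shut, and go down to just above the deck.

Emit:
play_rows(claw=[0.3,0.2,0.1,0,0,0,0,0,0,0,0,0,0,0,0,0], offset=[[-10,-30,0],[-20,-65,0],[-32,-105,0],[-42,-140,0],[-45,-150,0],[-45,-150,25],[-45,-150,60],[-45,-150,90],[-45,-150,115],[-45,-150,130],[-45,-150,138],[-45,-150,141],[-45,-150,143],[-45,-150,144],[-45,-150,144],[-45,-150,144]], yaw=[0,0,0,0,0,0,0,0,0,0,0,0,0,0,0,0])

```text
t: 21.23
ee_pos: [503.0, 283.0, 53.6]
tcp_rot: [-3.14, 0.094, -0.002]
contact_force: [-0.7, -0.2, -0.0]
grip_width: -0.0
grip_force: 0.0
```

Run:
```python
from h import *
s=save("side","s8"); t=save("top","t8"); o=get_obs(); print(o["ee_pos"].round(1),o["contact_force"].round(2))
a=cv2.resize(s[165:235,235:315],None,fx=5,fy=5,interpolation=cv2.INTER_CUBIC)
b=cv2.resize(t[225:285,205:265],None,fx=5,fy=5,interpolation=cv2.INTER_CUBIC)
b=np.pad(b,((0,a.shape[0]-b.shape[0]),(0,0),(0,0)))
cv2.imwrite("pics/s8c.png",np.hstack([a,b])[:,:,::-1])
```

```text
[502.9 283.   53.4] [ 0.74 -0.06 -0.81]
```

View pics/s8c.png

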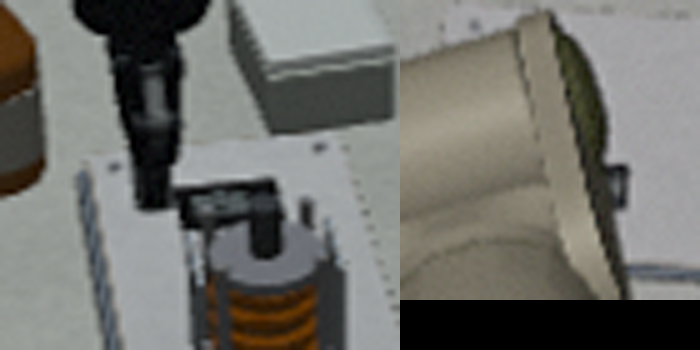

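Tip stands on the -x side of the dark switch plate (crop (152,205), plate (180-275, 200)). Lower 2.5 mm and advance.

Emit:
play_rows(claw=[0,0,0,0,0,0,0,0,0,0,0,0], offset=[[0,0,1.5],[0,0,2.5],[0,0,2.5],[4,0,2.5],[8,0,2.5],[11,0,2.5],[14,0,2.5],[16,0,2.5],[18,0,2.5],[20,0,2.5],[20,0,2.5],[20,0,2.5]], yaw=[0,0,0,0,0,0,0,0,0,0,0,0])

```text
t: 22.33
ee_pos: [522.6, 281.7, 50.2]
tcp_rot: [3.14, -0.095, -0.0]
contact_force: [-0.1, 0.5, 0.9]
grip_width: -0.004
grip_force: 0.0
```

Emit:
play_rows(claw=[0,0,0,0,0], offset=[[1,0,0],[2,0,0],[3,0,0],[4,0,0],[4,0,0]], yaw=[0,0,0,0,0])

```text
t: 22.75
ee_pos: [526.8, 281.4, 50.3]
tcp_rot: [-3.14, 0.095, -0.0]
contact_force: [0.7, -0.0, 0.6]
grip_width: 0.004
grip_force: 0.0
```

Emit:
play_rows(claw=[0,0,0,0], offset=[[1,0,0],[2,0,0],[3,0,0],[3,0,0]], yaw=[0,0,0,0])

```text
t: 23.08
ee_pos: [528.2, 281.4, 50.1]
tcp_rot: [3.14, -0.094, -0.006]
contact_force: [-8.3, 0.7, 3.8]
grip_width: -0.003
grip_force: 3.8
```

Emit:
play_rows(claw=[0,0,0,0], offset=[[1,0,0],[2,0,0],[3,0,0],[3,0,0]], yaw=[0,0,0,0])

```text
t: 23.42
ee_pos: [532.9, 281.1, 50.3]
tcp_rot: [-3.14, 0.095, -0.001]
contact_force: [0.3, 0.2, 0.0]
grip_width: -0.002
grip_force: 0.0
```

Emit:
play_rows(claw=[0,0,0,0], offset=[[1,0,0],[2,0,0],[3,0,0],[3,0,0]], yaw=[0,0,0,0])

```text
t: 23.75
ee_pos: [535.9, 280.8, 50.3]
tcp_rot: [-3.14, 0.095, -0.001]
contact_force: [0.3, -0.2, -0.5]
grip_width: 0.001
grip_force: 0.0
```

Emit:
play_rows(claw=[0,0,0,0,0], offset=[[1,0,0],[2,0,0],[2.5,0,0],[2.5,0,0],[2.5,0,0]], yaw=[0,0,0,0,0])

```text
t: 24.17
ee_pos: [538.0, 280.8, 50.3]
tcp_rot: [3.14, -0.095, -0.0]
contact_force: [-0.8, -0.5, 0.6]
grip_width: -0.002
grip_force: 0.6
```

Emit:
play_rows(claw=[0,0,0,0], offset=[[0.5,0,0],[1,0,0],[1,0,0],[1,0,0]], yaw=[0,0,0,0])

```text
t: 24.5
ee_pos: [538.2, 280.8, 50.2]
tcp_rot: [3.14, -0.094, -0.004]
contact_force: [-6.0, -0.1, 2.1]
grip_width: 0.002
grip_force: 3.0
```

The stop is felt 10 mm after first contact, so the switch is on. Back off, rise and check.

Emit:
play_rows(claw=[0,0,0,0,0,0,0,0,0,0,0,0,0], offset=[[-4,0,0],[-12,0,0],[-20,0,0],[-20,0,-20],[-20,0,-60],[-20,0,-100],[-20,0,-140],[-60,0,-150],[-100,0,-150],[-110,0,-150],[-110,0,-150],[-110,0,-150],[-110,0,-150]], yaw=[0,0,0,0,0,0,0,0,0,0,0,0,0])

```text
t: 25.58
ee_pos: [430.1, 287.2, 200.2]
tcp_rot: [-3.14, 0.095, -0.001]
contact_force: [-1.0, -0.2, -0.3]
grip_width: -0.003
grip_force: 0.0
```

Run:
```python
from h import *
s=save("side","s9"); t=save("top","t9"); o=get_obs(); print(o["ee_pos"].round(1),o["contact_force"].round(2))
a=cv2.resize(s[165:265,235:325],None,fx=4.4,fy=4.4,interpolation=cv2.INTER_CUBIC)
b=cv2.resize(t[215:295,205:295],None,fx=4.4,fy=4.4,interpolation=cv2.INTER_CUBIC)
b=np.pad(b,((0,a.shape[0]-b.shape[0]),(0,0),(0,0)))
cv2.imwrite("pics/s9c.png",np.hstack([a,b])[:,:,::-1])
```

```text
[430.1 287.1 199.9] [ 0.51 -0.93 -0.83]
```

View pics/s9c.png

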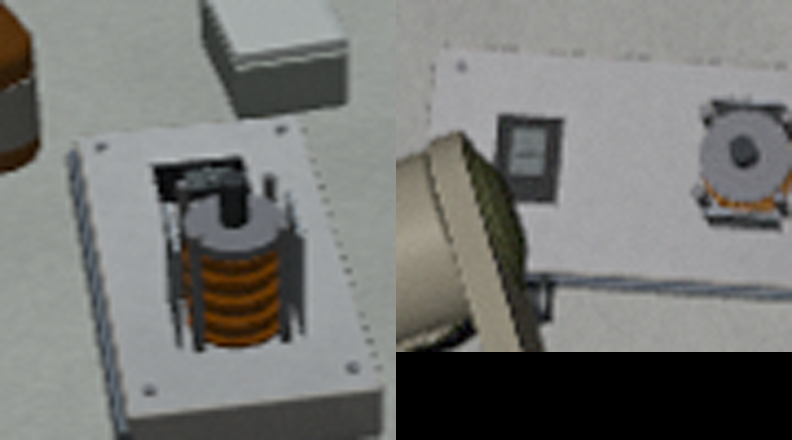

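The light slider has moved towards +x in the top view, to about crop (530,150) in the plate. Dish and weight sit level in the tower and the arm is clear.

```bash
python3 -c "
from plant import *
print(close_job())"
```

```text
the job is handed in; nothing more can be done
None
```

The dish and then the weight were each lowered until about 3 N of contact was felt on the pile and released there, and the switch was pushed to its on stop; the job is handed in at about 26 s of robot time, but the hand-in returned no verdict.

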